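Fill the last gap in the parts box and sweep its cover shut

TASK

Of the two white battery packs on the bench, take the one that will sit below the rim of the red parts box and lower it, not drop it, flat into the box's empty compartment. Then let go and slide the clear cover by its yellow ridge fully shut over it, so that the cover's sweep proves nothing sticks up. Leave the other white pack where it is.

Things in the scene. Friction and masses are not known exactly. Their poses are not given: they have to be found in the camera images.
- pack_flat: The low white battery pack with a black band, a block 50 (its x) by 64 (its y) by 34 mm high (z), about 0.2 kg, lying on the bench. Origin: centre of its underside. Easily gripped from above across its 50 mm width, fingers closing along its x.
- pack_tall: The tall white battery pack with a black band, 50 (x) by 64 (y) by 66 mm high (z), about 0.4 kg. Origin: centre of its underside. Too high for the box.
- slot (a point): Centre of the floor of the red parts box's empty compartment, 4 mm above the bench; z up. Inside it is 110 mm along x, 92 mm along y; walls 4 mm; rim 42 mm above this point, lips along the x sides 6 mm higher. The fixed box is 122 mm along x over the lips, 246 mm along y; its two packed compartments lie towards -y.
- cover (a joint): Opening in m of the box's clear sliding cover: 0 shut, 0.13 open (stops); starts at 0.1 or more, clear of the empty compartment. Shuts towards slot's +y, drags 1.5 N, stays put. Plate 112 x 246 x 4 mm, top 47 mm above slot. Pinch its yellow ridge from above: 14 mm along y, 56 along x, top 71 mm above slot, centre in slot's frame at x 0, y -0.021 m minus the joint value.
Mind the look-alikes: they are no part of the job. What is shaped like the pack_flat but purple or turquoise is not meant.

How it is judged:
By the outcome, as a careful person would: the job done as asked, in the order asked, and still so for the second after the job is handed in, with the robot touching nothing.
It also fails if it takes over 48 s, if anything falls off the work surface, if the arm or the gripper's body presses on something with over 40 N, if the wrist force passes 120 N, or if a joint passes its speed limit or range.

ROBOT

A 6-joint arm with a two-finger parallel gripper is mounted at the origin on the work surface. World frame = base frame: x ahead of the robot, y to its left, z up, the work surface at z = 0. Lengths are in m, angles in rad, forces in N, time in s.
With the tool pointing down it reaches from about 0.425 to 0.95 m from the base axis. Payload 3.5 kg.
Tool frame: the origin (TCP) lies midway between the tips of the shut fingers; the grasp point (between the pads) lies 19 mm behind it; z points along the fingers, y is the line along which they close (so a half turn about z gives the same grasp; the last joint's range is limited). The gripper opens to 85 mm and grips with 20 to 120 N. Pads are 22 mm wide; open, the fingers measure 114 mm over their backs; the gripper's body (76 mm by 85 mm) begins 54 mm behind the grasp point. The pads swing forward as they close: fully open they stand 13 mm farther back than shut.
Start: joints at [1.189, 0.286, 1.577, -0, 1.279, -0.15], TCP at [0.155, 0.657, 0.231] pointing down, gripper open.
Joint ranges: [-2.77, 2.77], [-0.9, 2.22], [0.21, 2.48], [-1.53, 4.67], [0.24, 2.81], [-2.84, 2.84]. Speed limits (rad/s): [2.79, 2.79, 3.14, 3.14, 3.14, 3.14].

INTERFACE

Orientations are given as a unit quaternion [x, y, z, w].
In Python, from plant import ctrl gives the robot as it stands.
- The arm moves only by the tool send_rows, never from a script. Its argument "series" is a list that holds one entry, the list of rows, each a list of 7 numbers: the shift along the tool's x, y, z in cm, then the turn, a rotation vector about the tool's x, y, z in rad, then the opening, from -1 (shut) to 1 (fully open). In form: [[[x, y, z, rx, ry, rz, jaw], ...]]. A call has 1 to 10 rows; each row shifts and turns the commanded pose from where the row before left it, along the tool's axes as they then stand; what a row does not reach is not made up. A row lasts 1/8 s, in which the tool goes at most 62.5 mm and 10.7 degrees, less where a joint would pass 70% of its speed; a pose out of reach is approached as far as the arm can. A call is refused whole if a number of a shift passes 6.25 or a number of a turn 0.188, either way. A call with a gripper value outside its range is refused whole. The fingers move at their own pace and stop on an object; "force" is the grip in N (left out, the last holds). Time passes only in rows, so rows that do not move let the fingers close. It gives the time, the measured TCP pose, the force, the opening and the grip force at its end, in the units of the state.
- ctrl.get_state(): the state, without advancing time (a new reading comes with each control period).
- ctrl.read_camera(name): name is "scene" or "top" or "wrist"; returns a dict with "img" (420x560x3 uint8, red, green, blue), "fx", "fy", "cx", "cy" (pixels), "k1" (the pictures are not rectified: a ray, as slopes to the right and down, at radius r is drawn at 1 + k1 r^2 times it, then the intrinsics apply), "R" (3x3) and "t" (3): a world point X has camera coordinates R X + t; the wrist camera has in their place "hand_eye" (4x4, takes a point from camera to tool coordinates, whose origin is the TCP and whose axes are the flange's). Camera axes: x right, y down, z forward; pixel columns grow to the right and rows downward; lengths in m; the calibration is good to about 2 mm. A picture is of the moment at which its call begins: read the wrist's pose just before it. There is no depth.
- ctrl.sign_off(): hands the job in; it is judged then, once.
The state is a dict: "time": time; "qpos": joint angles; "dq": joint speeds; "joint_efforts": joint torques, N m; "eef_pos": TCP position; "tcp_rot": TCP orientation; "contact_force": force on the tool from outside, world axes, zero at the start; "wrist_torque": the same for the moment, N m; "opening": opening from 0.0 (shut) to 1.0 (fully open); "finger_force": force on a finger pad.
Only numpy, scipy, OpenCV 4.12 (cv2) and the standard library are available. Lean on these libraries where they do the work, as an engineer would, in place of code of your own. Each camera call takes 0.05 s, during which the arm holds its last target. There are 200 camera calls.

## Working session

There is one attempt and no reset: what is moved stays moved. The work goes in short steps, Python scripts to look and compute and a tool call to move; the robot and the scene stay as the last step left them, time stands still between calls to the robot, and variables do not carry over. Pictures are saved under pics/ and viewed, at most 10 in all, crops included, and the job is handed in when it is done.

Besides the shell and the picture viewer there is one more tool, called after "Emit:" as name([rows], argument=value, ...), one row to a line, values as JSON. send_rows: Moves the arm, as the interface text tells. Its arguments: {"type":"object","properties":{"series":{"type":"array"},"force":{"type":"number"}},"required":["series"]}

```bash
mkdir -p pics
cat > h.py <<'E'
import numpy as np,cv2,pickle
from plant import ctrl
def snap(n,f=None):
    s=ctrl.get_state(); c=ctrl.read_camera(n); c['state']=s
    if f: cv2.imwrite(f'pics/{f}.png',c['img'][:,:,::-1]); pickle.dump(c,open(f'pics/{f}.pkl','wb'))
    return c
E
python3 - <<'E'
from h import *
for n in ('scene','top'):
    c=snap(n,n+'0'); print(n,{k:np.round(v,4).tolist() for k,v in c.items() if k not in('img','state')})
print(c['state'])
c=snap('wrist','wrist0');print(c['hand_eye'],c['fx'],c['k1'])
E
```

```text
scene {'fx': 508.6015, 'fy': 508.6015, 'cx': 281.36, 'cy': 212.7907, 'k1': 0.0564, 'R': [[-0.395, 0.9187, 0.0045], [0.7245, 0.3146, -0.6133], [-0.5649, -0.239, -0.7898]], 't': [0.0617, -0.4094, 1.6451]}
top {'fx': 461.4405, 'fy': 461.4405, 'cx': 279.2896, 'cy': 201.8045, 'k1': -0.0592, 'R': [[0.023, -0.9994, -0.026], [-0.9807, -0.0175, -0.1949], [0.1944, 0.03, -0.9805]], 't': [0.1706, 0.5639, 0.8956]}
{'time': 0.05, 'qpos': array([ 1.18903399e+00,  2.87163231e-01,  1.57816007e+00,  3.10845521e-07,
        1.27861442e+00, -1.49997884e-01]), 'dq': array([ 9.21844832e-05, -2.17879627e-04, -2.62482054e-03, -1.41905785e-03,
       -2.78673958e-04, -2.23130552e-03]), 'joint_efforts': array([-2.05615506e-04, -4.07562053e+01, -2.93922615e+01, -2.43496443e-04,
        3.72788636e-03, -1.18351085e-05]), 'eef_pos': array([0.15476786, 0.6563464 , 0.22995797]), 'tcp_rot': array([ 1.15623006e-01,  9.93292477e-01, -1.13129291e-03, -3.08236605e-04]), 'contact_force': array([0.34519478, 0.26954512, 0.07005521]), 'wrist_torque': array([-0.00510327, -0.00760549,  0.02806768]), 'finger_force': 0.0, 'opening': 1.001799401539754}
[[-1.34559858e-03 -9.56649904e-01 -2.91237275e-01  7.27321761e-02]
 [ 9.99998051e-01 -8.66414912e-04 -1.77429284e-03 -3.59343411e-04]
 [ 1.44504475e-03 -2.91239095e-01  9.56649205e-01 -1.42786321e-01]
 [ 0.00000000e+00  0.00000000e+00  0.00000000e+00  1.00000000e+00]] 371.7635002549671 -0.10089291051505923
```

View pics/top0.png

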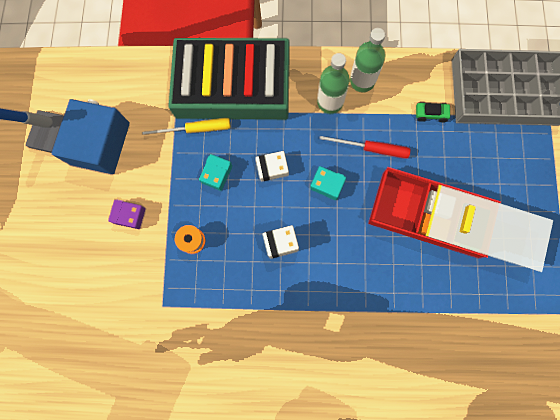

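View pics/scene0.png

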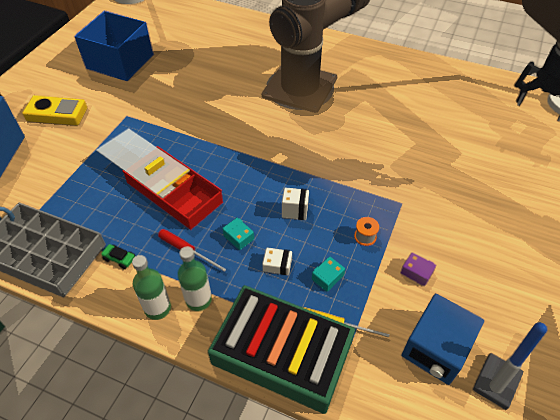

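The top view shows white packs at (272,166) and (281,241). In the scene view they are at (277,261) and (295,203), where the nearer-robot one is clearly taller. The flat one is therefore at top (272,166). The box's empty compartment is at top (405,200), with the yellow ridge at (468,219).

Run:
```python
from h import *
def crop(f,x,y,w,h,s):
    im=cv2.imread(f'pics/{f}.png')[y:y+h,x:x+w]; im=cv2.resize(im,None,fx=s,fy=s,interpolation=cv2.INTER_CUBIC)
    for i in range(0,w):
        if (x+i)%10==0: cv2.line(im,(i*s,0),(i*s,6),(0,255,0),1);cv2.putText(im,str(x+i),(i*s,16),0,.35,(0,255,0),1)
    for j in range(0,h):
        if (y+j)%10==0: cv2.line(im,(0,j*s),(6,j*s),(0,255,0),1);cv2.putText(im,str(y+j),(8,j*s+4),0,.35,(0,255,0),1)
    return im
a=np.hstack([crop('top0',245,140,50,37,8),crop('scene0',255,237,50,37,8)])
b=np.hstack([crop('top0',365,165,100,75,4),crop('scene0',120,150,100,75,4)])
cv2.imwrite('pics/crop1.png',np.vstack([a,b]))
```

```text
(no output)
```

View pics/crop1.png

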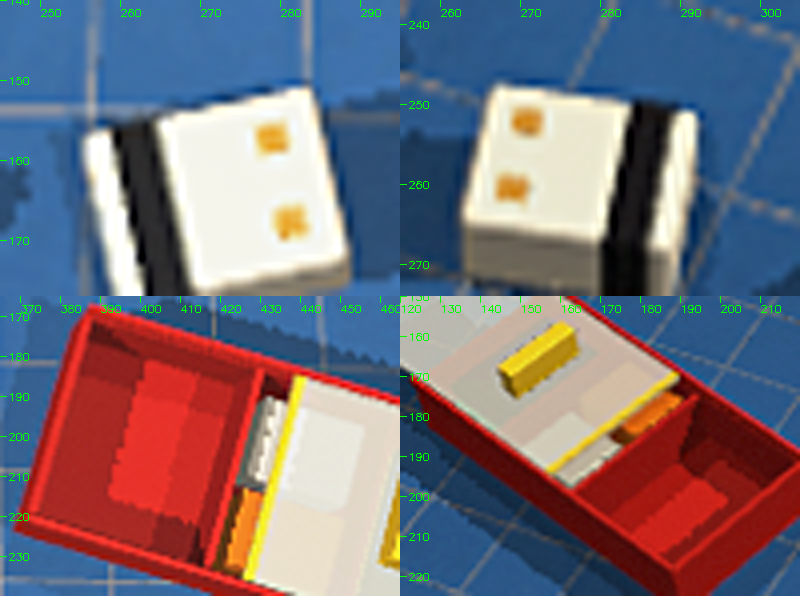

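```bash
cat >> h.py <<'E'
def ray(c,p):
    d=(np.array(p,float)-[c['cx'],c['cy']])/[c['fx'],c['fy']]; u=d.copy()
    for _ in range(20): u=d/(1+c['k1']*(u@u))
    u=np.r_[u,1]
    if 'R' in c: R=np.array(c['R']);o=-R.T@c['t'];u=R.T@u
    else:
        from scipy.spatial.transform import Rotation as Ro
        H=np.array(c['hand_eye']);Rt=Ro.from_quat(c['state']['tcp_rot']).as_matrix()
        o=Rt@H[:3,3]+c['state']['eef_pos'];u=Rt@H[:3,:3]@u
    return o,u/np.linalg.norm(u)
def atz(c,p,z): o,d=ray(c,p); return o+d*(z-o[2])/d[2]
def tri(cs,ps):
    A=np.zeros((3,3));b=np.zeros(3);L=[]
    for c,p in zip(cs,ps):
        o,d=ray(c,p);M=np.eye(3)-np.outer(d,d);A+=M;b+=M@o;L.append((o,d))
    X=np.linalg.solve(A,b);return X,max(np.linalg.norm(np.cross(X-o,d)) for o,d in L)
def load(f): return pickle.load(open(f'pics/{f}.pkl','rb'))
E
cat > m.py <<'E'
from h import *
np.set_printoptions(precision=4,suppress=True)
T,S=load('top0'),load('scene0')
o=-0.5
for n,a,b in [('c1',(255.2,156.9),(289,268.3)),('c2',(283.5,150.7),(263.1,264.5)),('c3',(288.7,172.7),(266.2,247.6)),
 ('boxA',(387.5,168),(190,223.5)),('boxB',(368.7,223),(220,191)),('tall-ctr',(281,241),(295,203)),('ridge',(468,219),(154,165)),
 ('divA',(430.5,183.5),(164.5,197)),]:
    X,e=tri((T,S),(np.add(a,o),np.add(b,o)));print(n,X,'res',round(e,4))
for n,p in [('c1',(255.2,156.9)),('c2',(283.5,150.7)),('c3',(288.7,172.7))]: print(n,atz(T,np.add(p,o),.034))
for p in [(289,268.3),(263.1,264.5),(266.2,247.6),(292.1,251)]: print('S',atz(S,np.add(p,o),.034))
for p in [(387.5,168),(368.7,223)]: print('boxT',atz(T,np.add(p,o),.05))
for p in [(190,223.5),(220,191)]: print('boxS',atz(S,np.add(p,o),.05))
E
python3 m.py
```

```text
c1 [0.6654 0.2379 0.0311] res 0.0008
c2 [0.6802 0.1774 0.031 ] res 0.0001
c3 [0.632  0.1644 0.0283] res 0.0009
boxA [ 0.6436 -0.0434  0.0306] res 0.0039
boxB [ 0.5254 -0.0092  0.0407] res 0.0062
tall-ctr [0.4828 0.1777 0.0368] res 0.0007
ridge [ 0.5319 -0.2038  0.0628] res 0.0011
divA [ 0.6072 -0.1315  0.0502] res 0.0011
c1 [0.6643 0.2384 0.034 ]
c2 [0.6792 0.1774 0.034 ]
c3 [0.6301 0.1652 0.034 ]
S [0.6674 0.2378 0.034 ]
S [0.6819 0.1781 0.034 ]
S [0.6357 0.1652 0.034 ]
S [0.62   0.2259 0.034 ]
boxT [ 0.6396 -0.0431  0.05  ]
boxT [ 0.5217 -0.0017  0.05  ]
boxS [ 0.6547 -0.0298  0.05  ]
boxS [ 0.5332 -0.011   0.05  ]
```

The flat pack is centred near (0.649, 0.201), with yaw about 14° and its top at about 0.031 m. I'll move above it.

Emit:
send_rows([
  [[-4.88,-2.74,0,0,0,0,1],[-4.88,-2.74,0,0,0,0,1],[-4.88,-2.74,0,0,0,0,1],[-4.88,-2.74,0,0,0,0,1],[-4.88,-2.74,0,0,0,0,1],[-4.88,-2.74,0,0,0,0,1],[-4.88,-2.74,0,0,0,0,1],[-4.88,-2.74,0,0,0,0,1],[-4.88,-2.74,0,0,0,0,1],[-4.88,-2.74,0,0,0,0,1]],
])

```text
time: 1.4
eef_pos: [0.568, 0.2767, 0.231]
tcp_rot: [0.116, 0.993, -0.0, -0.0]
contact_force: [0.4, -0.7, 0.8]
opening: 1.001
finger_force: 0.0
```

Emit:
send_rows([
  [[-4.88,-2.74,0,0,0,0,1],[-4.88,-2.74,0,0,0,0,1],[0,0,0,0,0,0.18,1],[0,0,0,0,0,0.18,1],[0,0,0,0,0,0.18,1],[0,0,0,0,0,0.18,1],[0,0,0,0,0,0.18,1],[0,0,0,0,0,0.18,1],[0,0,0,0,0,0,1],[0,0,0,0,0,0,1]],
])

```text
time: 2.65
eef_pos: [0.6493, 0.2024, 0.231]
tcp_rot: [0.609, 0.793, -0.0, -0.0]
contact_force: [-0.4, 0.3, -0.2]
opening: 0.997
finger_force: 0.0
```

```bash
cat >> h.py <<'E'
from scipy.spatial.transform import Rotation as Ro
def delta(x,y,z,yaw):
    "total tool-frame shift in cm for the current axes, turn (rad) so that tool y gets world yaw (deg, mod 180)"
    s=ctrl.get_state();R=Ro.from_quat(s['tcp_rot']).as_matrix()
    d=R.T@(np.array([x,y,z])-s['eef_pos'])*100
    cur=np.degrees(np.arctan2(R[1,1],R[0,1])); t=(yaw-cur+90)%180-90
    print('shift cm',np.round(d,2),'rz',round(-np.radians(t),3),'yaw',round(cur,2),'pos',s['eef_pos'],'tilt',np.round(R[2],3),'q6',round(s['qpos'][5],2),'t',round(s['time'],2),'F',s['contact_force'],'op',s['opening'])
E
python3 - <<'E'
from h import *
snap('wrist','w1');delta(.649,.2013,.2,14.2)
E
```

```text
shift cm [-0.1  -0.06  3.11] rz 0.013 yaw 14.95 pos [0.64933563 0.20238678 0.23109594] tilt [ 0. -0. -1.] q6 -0.11 t 2.7 F [ 0.40217048  0.08150951 -0.20785626] op 1.0021619218967992
```

View pics/w1.png

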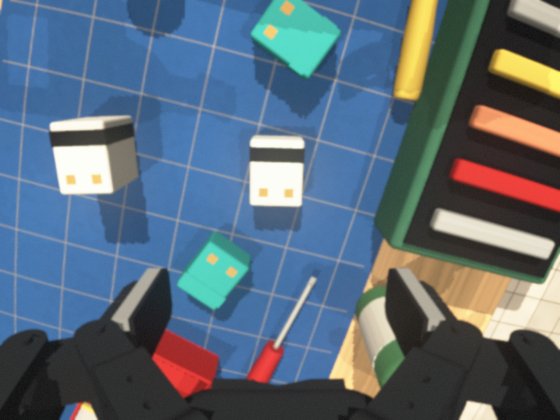

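The wrist view shows the flat pack at x 250–303, y 136–206, upright. The tall one is at (95,155).

```bash
cat > m2.py <<'E'
from h import *
np.set_printoptions(precision=4,suppress=True)
T,S,W=load('top0'),load('scene0'),load('w1')
im=W['img'].astype(int);m=(im.min(2)>150)|(im.max(2)<70)|((im[:,:,0]>180)&(im[:,:,2]<120))
m=m.astype(np.uint8);m[:120]=0;m[225:]=0;m[:,:235]=0;m[:,320:]=0
m=cv2.morphologyEx(m,cv2.MORPH_OPEN,np.ones((3,3)))
p=np.argwhere(m)[:,::-1].astype(np.float32);r=cv2.minAreaRect(p);q=cv2.boxPoints(r);print(r)
for x in q: print(x,atz(W,x,.034))
ang=[atz(W,x,.034) for x in q];print('ctr',np.mean(ang,0))
H=np.array([tri((T,S,W),(np.add(a,-.5),np.add(b,-.5),c))[0] for a,b,c in [((255.2,156.9),(289,268.3),(303,136)),((283.5,150.7),(263.1,264.5),(302.5,206)),((288.7,172.7),(266.2,247.6),(250,205))]]);print(H)
E
python3 m2.py
```

```text
((275.88482666015625, 170.49557495117188), (54.30600357055664, 70.79381561279297), 2.2025983333587646)
[247.3915 204.8228] [0.6298 0.165  0.034 ]
[250.1123 134.0812] [0.6164 0.2309 0.034 ]
[304.3782 136.1684] [0.6645 0.2418 0.034 ]
[301.6573 206.9099] [0.6806 0.1764 0.034 ]
ctr [0.6478 0.2035 0.034 ]
[[0.6648 0.239  0.0303]
 [0.6807 0.1773 0.0317]
 [0.6321 0.1642 0.0286]]
```

Emit:
send_rows([
  [[0,-0.08,5,0,0,0.013,1],[0,0,5,0,0,0,1],[0,0,5,0,0,0,1],[0,0,4,0,0,0,1],[0,0,2,0,0,0,1],[0,0,1,0,0,0,1],[0,0,0.7,0,0,0,1],[0,0,0,0,0,0,1]],
])

```text
time: 3.7
eef_pos: [0.6494, 0.2024, 0.0053]
tcp_rot: [0.615, 0.789, 0.001, 0.001]
contact_force: [-0.5, 0.0, 1.4]
opening: 1.001
finger_force: 0.0
```

Emit:
send_rows([
  [[0,0,0,0,0,0,0.1],[0,0,0,0,0,0,-0.3],[0,0,0,0,0,0,-0.3],[0,0,0,0,0,0,-0.3],[0,0,0,0,0,0,-0.3],[0,0,0,0,0,0,-0.3]],
], force=40)

```text
time: 4.45
eef_pos: [0.6493, 0.2023, 0.0055]
tcp_rot: [0.615, 0.789, 0.0, 0.0]
contact_force: [-1.3, -0.4, 5.0]
opening: 0.573
finger_force: 45.0
```

Emit:
send_rows([
  [[0,0,-1,0,0,0,-0.3],[0,0,-4,0,0,0,-0.3],[0,0,-5,0,0,0,-0.3],[0,0,-5,0,0,0,-0.3],[0,0,-5,0,0,0,-0.3],[-4.84,-2.9,0,0,0,0,-0.3],[-4.84,-2.9,0,0,0,0,-0.3],[-4.84,-2.9,0,0,0,0,-0.3],[-4.84,-2.9,0,0,0,0,-0.3],[-4.84,-2.9,0,0,0,0,-0.3]],
])

```text
time: 5.7
eef_pos: [0.5655, -0.0692, 0.2034]
tcp_rot: [0.615, 0.789, -0.0, -0.001]
contact_force: [1.2, -0.8, -2.1]
opening: 0.578
finger_force: 44.1
```

Emit:
send_rows([
  [[0,0,0,0,0,0.18,-0.3],[0,0,0,0,0,0.18,-0.3],[0,0,0,0,0,0.18,-0.3],[0,0,0,0,0,0,-0.3],[0,0,0,0,0,0,-0.3]],
])

```text
time: 6.32
eef_pos: [0.5666, -0.0676, 0.2038]
tcp_rot: [0.802, 0.597, -0.0, -0.0]
contact_force: [-0.7, 0.4, -2.7]
opening: 0.575
finger_force: 44.1
```

Run:
```python
from h import *
snap('wrist','w2');delta(.566,-.07,.2,-17)
```

```text
shift cm [-0.24  0.    0.39] rz 0.005 yaw -16.72 pos [ 0.56668731 -0.0676624   0.20391432] tilt [-0.    -0.001 -1.   ] q6 -0.0 t 6.38 F [ 0.09787281 -0.28641096 -2.58845691] op 0.5774263301263142
```

View pics/w2.png

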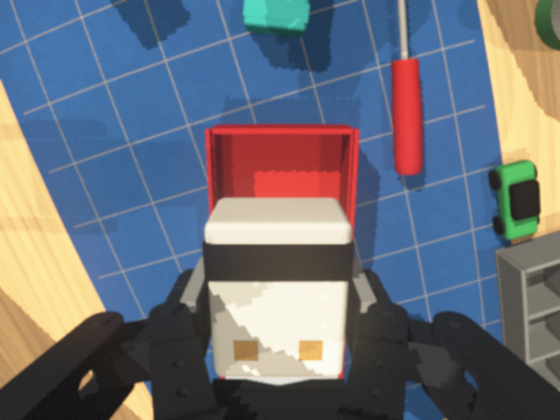

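The view shows the pack held straight, and the box end wall from (208,128) to (357,127), nearly parallel to the gripper.

```bash
cat > m3.py <<'E'
from h import *
np.set_printoptions(precision=4,suppress=True)
T,S,W=load('top0'),load('scene0'),load('w2')
im=W['img'].astype(int);m=(im[:,:,0]>70)&(im[:,:,1]<.45*im[:,:,0])&(im[:,:,2]<.45*im[:,:,0])
L=[];R=[]
for r in range(140,195,5):
    c=np.where(m[r,190:375])[0]+190;L.append((c[0]-.5,r));R.append((c[-1]+.5,r))
print(L[0],L[-1],R[0],R[-1])
def fit(P,z): 
    X=np.array([atz(W,p,z)[:2] for p in P]);v=cv2.fitLine(X.astype(np.float32),cv2.DIST_HUBER,0,1e-4,1e-4).ravel();return v
for z in(.052,.046):
  l,r=fit(L,z),fit(R,z)
  print(z,'L',l,'R',r,[np.degrees(np.arctan2(v[1],v[0])) for v in(l,r)])
  n=np.array([-l[1],l[0]]);print('width',(r[2:]-l[2:])@n)
E_=[]
for c in range(220,350,10):
    r=np.where(m[110:180,c])[0]+110;E_.append((c,r[0]-.5))
e=fit(E_,.046);print('end',e,np.degrees(np.arctan2(e[1],e[0])),E_[0],E_[-1])
# box corners in three views (lip tops)
print(tri((T,W),((387,167.5),(357,127))),tri((T,W),((368.2,222.5),(208,128))))
print(tri((T,S,W),((387,167.5),(189.5,223),(357,127))))
E
python3 m3.py
```

```text
(np.float64(205.5), 140) (np.float64(208.5), 190) (np.float64(357.5), 140) (np.float64(355.5), 190)
0.052 L [ 0.2843  0.9587  0.5176 -0.0369] R [ 0.2785  0.9604  0.6341 -0.0685] [np.float32(73.48268), np.float32(73.8298)]
width -0.120704435
0.046 L [ 0.2843  0.9587  0.5162 -0.0377] R [ 0.2785  0.9604  0.635  -0.07  ] [np.float32(73.48252), np.float32(73.83029)]
width -0.12316283
end [ 0.9577 -0.2877  0.5851 -0.0224] -16.721119 (220, np.float64(125.5)) (340, np.float64(124.5))
(array([ 0.6412, -0.0425,  0.0469]), np.float64(0.0014473658882054176)) (array([ 0.5245, -0.0068,  0.0285]), np.float64(0.0016263680679391027))
(array([ 0.6441, -0.0434,  0.031 ]), np.float64(0.0040616450330458655))
```

Emit:
send_rows([
  [[-0.14,0.41,2,0,0,-0.005,-0.3],[0,0,5,0,0,0,-0.3],[0,0,5,0,0,0,-0.3],[0,0,4,0,0,0,-0.3],[0,0,2,0,0,0,-0.3],[0,0,0.6,0,0,0,-0.3],[0,0,0.3,0,0,0,-0.3],[0,0,0,0,0,0,-0.3],[0,0,0,0,0,0,-0.3]],
])

```text
time: 7.5
eef_pos: [0.5715, -0.0706, 0.0168]
tcp_rot: [0.802, 0.598, 0.001, 0.001]
contact_force: [-0.2, -0.2, -2.2]
opening: 0.578
finger_force: 43.9
```

Emit:
send_rows([
  [[0,0,0.3,0,0,0,-0.3],[0,0,0.2,0,0,0,-0.3],[0,0,0.1,0,0,0,-0.3],[0,0,0.1,0,0,0,-0.3],[0,0,0,0,0,0,-0.3],[0,0,0,0,0,0,-0.3]],
])

```text
time: 8.25
eef_pos: [0.5703, -0.0703, 0.0095]
tcp_rot: [0.802, 0.598, -0.0, -0.0]
contact_force: [-4.3, 1.4, 5.7]
opening: 0.574
finger_force: 45.0
```

The upward contact force shows the pack is on the floor. Releasing it and retreating.

Emit:
send_rows([
  [[0,0,0,0,0,0,0.25],[0,0,0,0,0,0,0.45],[0,0,0,0,0,0,0.45],[0,0,0,0,0,0,0.45],[0,0,-1,0,0,0,0.45],[0,0,-3,0,0,0,0.45],[0,0,-5,0,0,0,0.45],[0,0,-5,0,0,0,0.45],[0,0,-5,0,0,0,0.45],[0,0,0,0,0,0,0.45]],
])

```text
time: 9.5
eef_pos: [0.5737, -0.0712, 0.2053]
tcp_rot: [0.801, 0.598, 0.004, 0.005]
contact_force: [0.1, 0.3, -0.2]
opening: 0.724
finger_force: 0.0
```

Emit:
send_rows([
  [[-4.6,0,0,0,0,0,0.45],[-4.6,0,0,0,0,0,0.45],[-4.6,0,0,0,0,0,0.45],[0,0,0,0,0,0.175,0.45],[0,0,0,0,0,0.175,0.45],[0,0,0,0,0,0.175,0.45],[0,0,0,0,0,0.175,0.45],[0,0,0,0,0,0.175,0.45],[0,0,0,0,0,0.175,0.45],[0,0,0,0,0,0.175,0.45]],
])

```text
time: 10.75
eef_pos: [0.5306, -0.2023, 0.1974]
tcp_rot: [1.0, 0.026, -0.001, -0.0]
contact_force: [1.1, 0.7, 0.7]
opening: 0.727
finger_force: 0.0
```

Emit:
send_rows([
  [[0,0,0,0,0,0.175,0.3],[0,0,0,0,0,0.165,0.0],[0,0,0,0,0,0,0.0],[0,0,0,0,0,0,0.0]],
])

```text
time: 11.25
eef_pos: [0.5309, -0.2025, 0.1979]
tcp_rot: [0.99, -0.14, -0.0, -0.0]
contact_force: [0.0, 0.3, -0.6]
opening: 0.498
finger_force: 0.0
```

Run:
```python
from h import *
snap('wrist','w3');snap('top','top3');snap('scene','scene3');delta(.532,-.204,.2,73.6)
a=cv2.imread('pics/top3.png')[140:290,360:560];b=cv2.imread('pics/scene3.png')[110:260,80:280]
w=cv2.imread('pics/w3.png')
f=lambda i:cv2.resize(i,(400,300),interpolation=cv2.INTER_CUBIC)
cv2.imwrite('pics/mos3.png',np.vstack([np.hstack([f(a),f(b)]),np.hstack([f(w),f(w)*0])]))
```

```text
shift cm [ 0.13  0.11 -0.18] rz 0.004 yaw -106.16 pos [ 0.53106557 -0.20257332  0.198192  ] tilt [-0.  0. -1.] q6 1.31 t 11.4 F [-0.5662516   0.11280052  0.78895705] op 0.4989268894799234
```

View pics/mos3.png

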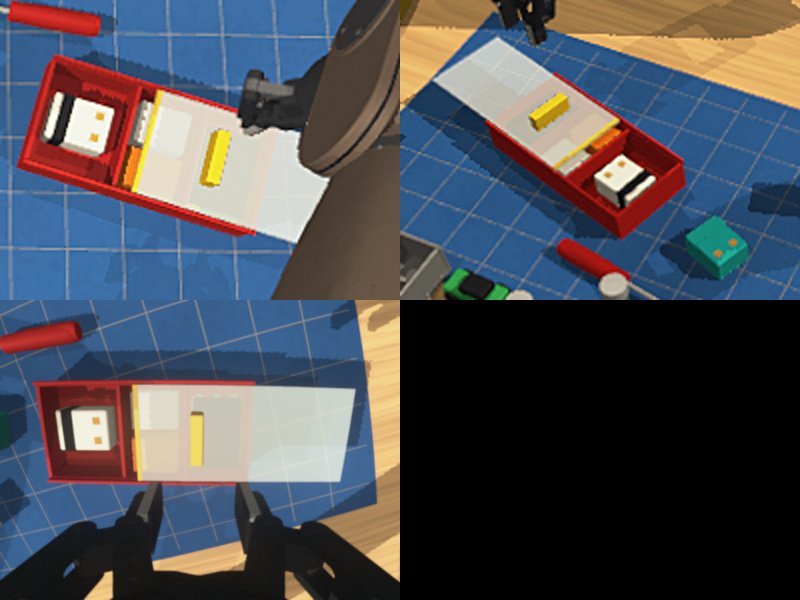

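The pack lies flat inside the compartment. The ridge is visible in all three views, at wrist pixel (275,196).

Run:
```python
from h import *
np.set_printoptions(precision=4,suppress=True)
W,T,S=load('w3'),load('top3'),load('scene3')
C=[]
for n,c,(x,y,w,h) in(('w',W,(255,165,45,65)),('t',T,(456,200,22,38)),('s',S,(140,152,30,28))):
    im=c['img'][y:y+h,x:x+w].astype(int);m=(im[:,:,0]>150)&(im[:,:,2]<.4*im[:,:,0])&(im[:,:,1]>.6*im[:,:,0])
    b=(m&(im[:,:,0]>215)); 
    for mm in(m,b):
        p=np.argwhere(mm)[:,::-1]+[x,y]
        if len(p)>10:
            r=cv2.minAreaRect(p.astype(np.float32));print(n,len(p),r)
            print([atz(c,q,.075) for q in cv2.boxPoints(r)],atz(c,r[0],.075))
    p=np.argwhere(b if b.sum()>40 else m)[:,::-1]+[x,y];C.append(cv2.minAreaRect(p.astype(np.float32))[0])
print(tri((W,T,S),C),tri((W,T),C[:2]),tri((T,S),C[1:]))
```

```text
t 262 ((467.0589599609375, 218.7521514892578), (9.450117111206055, 28.581974029541016), 13.392498970031738)
[array([ 0.5026, -0.1797,  0.075 ]), array([ 0.5596, -0.1961,  0.075 ]), array([ 0.5554, -0.2146,  0.075 ]), array([ 0.4985, -0.198 ,  0.075 ])] [ 0.5289 -0.197   0.075 ]
t 177 ((468.6314392089844, 219.06471252441406), (8.504876136779785, 28.20420265197754), 19.09349250793457)
[array([ 0.5038, -0.1814,  0.075 ]), array([ 0.5585, -0.2031,  0.075 ]), array([ 0.5531, -0.2192,  0.075 ]), array([ 0.4985, -0.1974,  0.075 ])] [ 0.5283 -0.2002  0.075 ]
s 181 ((154.91891479492188, 165.01351928710938), (9.337224960327148, 20.144882202148438), 53.97262191772461)
[array([ 0.5586, -0.214 ,  0.075 ]), array([ 0.5052, -0.1981,  0.075 ]), array([ 0.5229, -0.1707,  0.075 ]), array([ 0.5754, -0.187 ,  0.075 ])] [ 0.5408 -0.1925  0.075 ]
s 77 ((153.5675506591797, 162.5946044921875), (3.952418804168701, 19.064613342285156), 54.462318420410156)
[array([ 0.556 , -0.2137,  0.075 ]), array([ 0.5057, -0.1982,  0.075 ]), array([ 0.5134, -0.1866,  0.075 ]), array([ 0.5633, -0.2022,  0.075 ])] [ 0.5349 -0.2002  0.075 ]
(array([ 0.5915, -0.1468,  0.1927]), np.float64(0.08266299863791038)) (array([ 0.5692, -0.159 ,  0.2502]), np.float64(0.07220386069828678)) (array([ 0.5298, -0.2038,  0.0681]), np.float64(0.0009753339415474251))
```

Run:
```python
from h import *
np.set_printoptions(precision=4,suppress=True)
c=load('w3');x,y,w,h=255,150,45,85
print(c['img'][196,262:290:2].tolist())
im=c['img'][y:y+h,x:x+w].astype(int);m=(im[:,:,0]>110)&(im[:,:,2]<.45*im[:,:,0])&(im[:,:,1]>.6*im[:,:,0])
m=cv2.morphologyEx(m.astype(np.uint8),cv2.MORPH_OPEN,np.ones((3,3)))
p=np.argwhere(m)[:,::-1]+[x,y];r=cv2.minAreaRect(p.astype(np.float32));print(len(p),r,[atz(c,q,.075) for q in cv2.boxPoints(r)],atz(c,r[0],.075))
T,S=load('top3'),load('scene3');print(tri((c,T,S),(r[0],(468,219),(153.8,163))))
delta(.5305,-.202,.0575,73.6)
```

```text
[[216, 198, 180], [218, 197, 177], [230, 202, 132], [241, 220, 104], [242, 223, 104], [242, 224, 105], [241, 221, 102], [242, 222, 104], [241, 221, 102], [241, 221, 104], [235, 206, 98], [195, 167, 113], [196, 191, 171], [201, 198, 181]]
1098 ((275.4999694824219, 195.49996948242188), (68.99998474121094, 14.999998092651367), 90.0) [array([ 0.5593, -0.2038,  0.075 ]), array([ 0.5562, -0.2142,  0.075 ]), array([ 0.5051, -0.1996,  0.075 ]), array([ 0.5083, -0.1886,  0.075 ])] [ 0.5329 -0.2018  0.075 ]
(array([ 0.5307, -0.202 ,  0.0683]), np.float64(0.001395543061518396))
shift cm [-0.07 -0.04 14.07] rz 0.004 yaw -106.16 pos [ 0.5311 -0.2026  0.1982] tilt [-0.  0. -1.] q6 1.31 t 11.4 F [-0.5663  0.1128  0.789 ] op 0.4989268894799234
```

Emit:
send_rows([
  [[0,0,5,0,0,0.004,0],[0,0,5,0,0,0,0],[0,0,2.5,0,0,0,0],[0,0,1.2,0,0,0,0],[0,0,0.65,0,0,0,0],[0,0,0,0,0,0,0],[0,0,0,0,0,0,0]],
])

```text
time: 12.28
eef_pos: [0.532, -0.2031, 0.0562]
tcp_rot: [0.99, -0.143, 0.001, 0.0]
contact_force: [0.3, -0.3, 0.2]
opening: 0.499
finger_force: 0.0
```

Emit:
send_rows([
  [[0,0,0,0,0,0,-0.3],[0,0,0,0,0,0,-0.5],[0,0,0,0,0,0,-0.6],[0,0,0,0,0,0,-0.8],[0,0,0,0,0,0,-0.9],[0,0,0,0,0,0,-0.9],[0,0,0,0,0,0,-0.9]],
], force=40)

```text
time: 13.15
eef_pos: [0.5314, -0.2027, 0.0552]
tcp_rot: [0.99, -0.143, 0.0, 0.0]
contact_force: [-1.4, 0.8, 5.7]
opening: 0.156
finger_force: 42.1
```

Emit:
send_rows([
  [[0,-1,0,0,0,0,-0.9],[0,-2,0,0,0,0,-0.9],[0,-2,0,0,0,0,-0.9],[0,-2,0,0,0,0,-0.9],[0,-2,0,0,0,0,-0.9],[0,-1.3,0,0,0,0,-0.9],[0,-0.5,0,0,0,0,-0.9],[0,0,0,0,0,0,-0.9]],
])

```text
time: 14.15
eef_pos: [0.5627, -0.0981, 0.0552]
tcp_rot: [0.99, -0.143, 0.001, -0.001]
contact_force: [1.2, -0.3, 5.2]
opening: 0.149
finger_force: 42.2
```

Sliding well. Now I'll ease it onto the stop.

Emit:
send_rows([
  [[0,-0.3,0,0,0,0,-0.9],[0,-0.2,0,0,0,0,-0.9],[0,-0.1,0,0,0,0,-0.9],[0,-0.1,0,0,0,0,-0.9],[0,0,0,0,0,0,-0.9],[0,0,0,0,0,0,-0.9]],
])

```text
time: 14.9
eef_pos: [0.5644, -0.0925, 0.0552]
tcp_rot: [0.99, -0.143, 0.001, 0.0]
contact_force: [1.1, -1.1, 5.4]
opening: 0.153
finger_force: 42.2
```

Emit:
send_rows([
  [[0,-0.1,0,0,0,0,-0.9],[0,-0.1,0,0,0,0,-0.9],[0,0,0,0,0,0,-0.9],[0,0,0,0,0,0,-0.9]],
])

```text
time: 15.4
eef_pos: [0.5647, -0.0916, 0.0552]
tcp_rot: [0.99, -0.143, 0.001, 0.001]
contact_force: [-1.0, -4.7, 5.7]
opening: 0.153
finger_force: 42.2
```

Emit:
send_rows([
  [[0,-0.1,0,0,0,0,-0.9],[0,-0.1,0,0,0,0,-0.9],[0,0,0,0,0,0,-0.9],[0,0,0,0,0,0,-0.9]],
])

```text
time: 15.9
eef_pos: [0.5647, -0.0915, 0.0552]
tcp_rot: [0.99, -0.143, 0.0, 0.003]
contact_force: [-2.1, -11.0, 5.5]
opening: 0.148
finger_force: 42.3
```

Emit:
send_rows([
  [[0,0.15,0,0,0,0,-0.9],[0,0,0,0,0,0,-0.9],[0,0,0,0,0,0,-0.4],[0,0,0,0,0,0,-0.2],[0,0,0,0,0,0,-0.2],[0,0,-1,0,0,0,-0.2],[0,0,-4,0,0,0,-0.2],[0,0,-5,0,0,0,-0.2],[0,0,-5,0,0,0,-0.2],[0,0,0,0,0,0,-0.2]],
])

```text
time: 17.15
eef_pos: [0.5676, -0.0908, 0.2117]
tcp_rot: [0.99, -0.143, 0.006, 0.001]
contact_force: [-0.3, 0.5, -0.5]
opening: 0.402
finger_force: 0.0
```

Run:
```python
from h import *
w=snap('wrist','w4')['img'];t=snap('top','top4')['img'][140:290,360:560];s=snap('scene','scene4')['img'][110:260,80:280];d=snap('scene')['img']
f=lambda i:cv2.resize(i[:,:,::-1],(400,300),interpolation=cv2.INTER_CUBIC)
cv2.imwrite('pics/mos4.png',np.vstack([np.hstack([f(t),f(s)]),np.hstack([f(w),f(d)])]));delta(.5,0,.2,0)
```

```text
shift cm [-8.62 -6.79  0.36] rz 1.284 yaw -106.45 pos [ 0.56346318 -0.08955613  0.20330432] tilt [-0.003 -0.    -1.   ] q6 1.52 t 17.35 F [ 0.00117728  0.26429573 -1.04403664] op 0.39463855019011557
```

View pics/mos4.png

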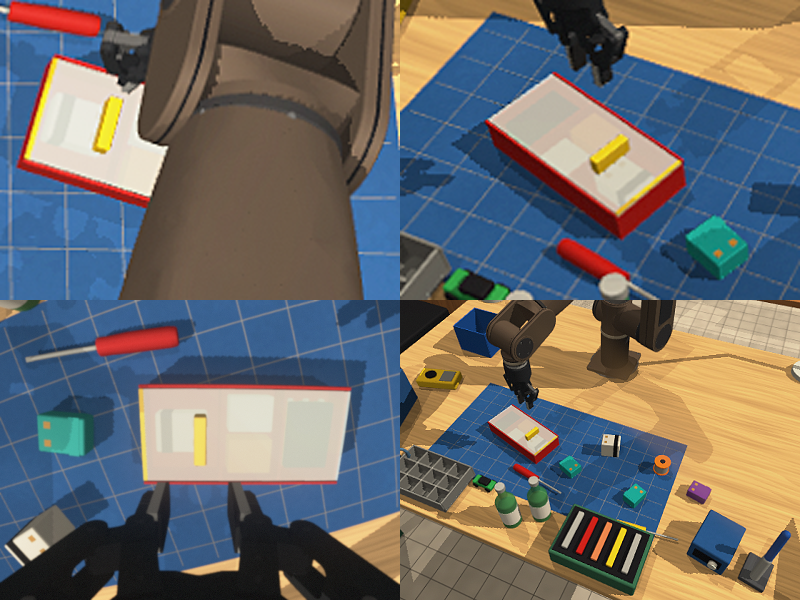

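The cover is fully shut with its front edge at the end wall, the pack is beneath it, and the gripper is clear. The tall pack hasn't moved.

```bash
python3 -c "
from plant import ctrl
print(ctrl.sign_off())"
```

```text
the job is handed in; nothing more can be done
None
```

The flat white pack is in the box's empty compartment, the cover is slid shut over it against its stop, the tall pack was left where it was, and the job is handed in at about 17 s (the sign-off returned no verdict).

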